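# Fit the rotor on the microcentrifuge's splined drive shaft and close the lid

## Robot

A 6-joint arm with a two-finger parallel gripper is mounted at the origin on the work surface. World frame = base frame: x ahead of the robot, y to its left, z up, the work surface at z = 0. Lengths are in mm, angles in rad, forces in N, time in s.
With the tool pointing down it reaches from about 275 to 750 mm from the base axis. Payload 10.2 kg.
Tool frame: the origin (TCP) lies at the very end of the fingers, on their centre line; the grasp point (between the pads) lies 19 mm behind it; x points along the fingers, y is the direction in which the jaws open and shut, and the axes are right-handed (so a half turn about x gives the same grasp; the last joint's range is limited). The gripper opens to 85 mm and grips with 20 to 120 N. Pads are 22 mm wide; open, the fingers measure 114 mm over their backs; the gripper's body (76 mm by 85 mm) begins 54 mm behind the grasp point. The pads swing forward as they close: fully open they stand 13 mm farther back than shut.
Start: joints at [-1.403, 0.313, 1.498, -0, 1.331, -0.223], TCP at [199.975, -485.429, 231.294] pointing down, gripper open.
Joint ranges: [-2.94, 2.94], [-0.97, 2.17], [0.19, 2.56], [-1.23, 4.37], [0.02, 3.11], [-2.88, 2.88]. Speed limits (rad/s): [2.39, 2.39, 3.01, 3.14, 3.14, 3.14].

## Interface

Orientations are given as a unit quaternion [w, x, y, z].
In Python, from rig import ctrl, viewer, finish_job gives the robot as it stands.
- The arm moves only by the tool carry_out, never from a script. Its argument "targets" is a list of rows, each an object of numbers: "x", "y", "z": the shift along the world's x, y, z in m; "ax", "ay", "az": the turn, a rotation vector about the world's x, y, z in rad; "hand": the opening, from -1 (shut) to 1 (fully open). A call has 1 to 5 rows; each row is the pose to reach, as a shift and turn from the pose commanded when the call began; what a row does not reach only later rows make up. A row lasts 1/8 s, in which the tool goes at most 62.5 mm and 10.7 degrees, less where a joint would pass 70% of its speed; a pose out of reach is approached as far as the arm can. A call with a gripper value outside its range is refused whole. The fingers move at their own pace and stop on an object; "grip_force" is the grip in N (left out, the last holds). Time passes only in rows, so rows that repeat a pose let the fingers close. It gives the time, the measured TCP pose, the force and the opening at its end, in the units of the state.
- ctrl.sense(): the state, without advancing time (a new reading comes with each control period).
- viewer.capture(name): name is "scene" or "side" or "wrist"; returns the picture (400x640x3 uint8, blue, green, red); there is no depth.
- viewer.camera_info(name): a dict with "fx", "fy", "cx", "cy" (pixels), "R" (3x3) and "t" (3): a world point X has camera coordinates R X + t. Camera axes: x right, y down, z forward; pixel columns grow to the right and rows downward; lengths in mm; the calibration is good to about 2 mm. A picture is of the moment at which its call begins: read the wrist's pose just before it. camera_info takes no time and is no camera call; for the wrist camera it gives the pose at the moment of the call.
- finish_job(): hands the job in, once; it reports no verdict.
The state is a dict: "time_s": time; "joints": joint angles; "dq": joint speeds; "tau": joint torques, N m; "eef_pos": TCP position; "ee_rot": TCP orientation; "force": force on the tool from outside, world axes, zero at the start; "wrist_torque": the same for the moment, N m; "grip_width": opening from 0.0 (shut) to 1.0 (fully open).
Only numpy, scipy, OpenCV 4.12 (cv2) and the standard library are available. Lean on these libraries where they do the work, as an engineer would, in place of code of your own. Each camera call takes 0.05 s, during which the arm holds its last target. There are 200 camera calls.

## Task

Fit the aluminium rotor that stands on the bench onto the drive shaft in the centrifuge's bowl: turn it until the keyways in its bore line up with the teeth on the shaft, then lower it gently, without dropping or forcing it, until it is fully home, and let go. Then close the centrifuge's lid all the way. Leave the other things on the bench as they are.

Things in the scene. Friction and masses are not known exactly. Their poses are not given: they have to be found in the camera images.
- rotor: loose aluminium rotor for small tubes, 0.45 to 0.7 kg, upright on the bench at any yaw. Origin on its axis at the underside, z up. A round dish 114 mm in diameter, rim 32 mm high, 12 tube holes in its sloping inside; in its middle a round upright hub, 40 mm in diameter, its top 66 mm above the underside: the hub stands 34 mm proud of the rim and is the place to grip, from above
- rotor_bore (a point): centre of the hub's top face, on the rotor's axis, axes as the rotor's. The bore runs right through the rotor here, open at both ends: a round hole 17 mm in diameter with four keyways (slots) at right angles, 7.6 mm wide, reaching 12.7 mm from the axis, along the rotor's own +x, -x, +y and -y. They show as four notches in the hub's top. Every quarter turn fits alike
- centrifuge: white bench microcentrifuge, does not move, 230 mm wide, 135 mm high. Origin on the bench under the bowl's axis; its own -x points to its sloping control panel, +x to the lid's hinge, z up. The case reaches from 157 mm in front of the axis to 110 mm behind it. The round bowl is open at the top, 147 mm in diameter, 80 mm deep: its floor is 55 mm above the bench
- shaft_seat (a point): point on the axis of the upright steel drive shaft in the middle of the bowl, at the flat round seat (36 mm) on which the rotor's underside rests when home: 67 mm above the bench. Four teeth 6 mm wide, reaching 11.5 mm from the axis, stand along this point's own +x, -x, +y and -y, from the seat to 26 mm above it. The shaft can turn about its axis, with a light friction of 0.03 N m
- shaft_tip (a point): top end of the drive shaft, on its axis, 38 mm above the seat. Above the teeth a plain round pilot 15 mm in diameter goes on to 32 mm above the seat, then tapers to 8 mm at this tip. A rotor that is not lined up slips over the pilot and stands on the teeth, 26 mm too high. Lined up, there is about 0.8 mm play at each side of a tooth (some 4 degrees either way)
- lid (a joint): hinge of the lid, rad: 0 shut (flat on the case), 1.57 upright, 1.9 fully open; it starts open, 1.5 to 1.85. The hinge is stiff: the lid stays at whatever angle it is left, so it must be moved all the way down, with 1 to 5 N at the lip. There is no catch
- lid_hinge (a point): point in the lid's mid-thickness above its hinge line, in the middle of its width. The hinge line runs along the centrifuge's own y, 100 mm behind the bowl's axis, 137 mm above the bench, along the lid's inner face (8 mm from this point). The lid is a white plate with a clear round window, 210 mm wide, 16 mm thick, 190 mm from hinge to free edge
- lid_lip (a point): outer end, at mid-thickness, of the grey lip (70 mm wide, 10 mm thick) in the middle of the lid's free edge, 205 mm from the hinge line. Its z is the normal of the lid's outer face (up when shut, away from the bowl when open), its -x points from hinge to lip. 145 mm above the bench when shut
- bottle: bystander: glass reagent bottle with a screw cap, 70 mm in diameter, 165 mm high, origin under its centre
- tip_box: bystander: box of pipette tips with a clear lid, 85 x 122 x 68 mm, origin under its centre
- tube_rack: bystander: rack of small tubes, 70 x 160 x 52 mm, origin under its centre

How it is judged:
By the outcome, as a careful person would: the job done as asked, in the order asked, and still so for the second after the job is handed in, with the robot touching nothing.
It also fails if it takes over 67 s, if anything falls off the work surface, if the arm or the gripper's body presses on something with over 40 N, if the wrist force passes 120 N, or if a joint passes its speed limit or range.

## Working session

There is one attempt and no reset: what is moved stays moved. The work goes in short steps, Python scripts to look and compute and a tool call to move; the robot and the scene stay as the last step left them, time stands still between calls to the robot, and variables do not carry over. Pictures are saved under pics/ and viewed, about 8 in all and at most 12, crops included, and the job is handed in when it is done.

Besides the shell and the picture viewer there is one more tool, called after "Emit:" as name(argument=value, ...) on one line, values as JSON. carry_out: Moves the arm, as the interface text tells. Its arguments: {"type":"object","properties":{"targets":{"type":"array"},"grip_force":{"type":"number"}},"required":["targets"]}

```bash
mkdir -p pics; ls; python3 - <<'E'
from rig import ctrl, viewer
import cv2, numpy as np
s=ctrl.sense(); print(s)
for n in ("scene","side","wrist"):
    c=viewer.camera_info(n); print(n,{k:np.round(v,3).tolist() for k,v in c.items()})
    cv2.imwrite(f"pics/{n}0.png",viewer.capture(n))
a=cv2.imread("pics/scene0.png")
E
```

```text
pics
{'time_s': 0.0, 'joints': array([-1.40338017e+00,  3.13443194e-01,  1.49846421e+00, -1.52691653e-05,
        1.33100529e+00, -2.23410219e-01]), 'dq': array([-0.00029211,  0.00010236, -0.00232416,  0.00022198, -0.00031278,
       -0.00025496]), 'tau': array([-4.43851977e-04, -4.12268078e+01, -2.59740704e+01, -2.56997337e-04,
        4.15067916e-03, -1.18862795e-05]), 'eef_pos': array([ 199.93425065, -485.14770962,  230.72835255]), 'ee_rot': array([ 0.13683481,  0.69365621,  0.13776815, -0.69364056]), 'force': array([-0.70447623, -0.42158677,  0.62751959]), 'wrist_torque': array([ 0.02348569,  0.02639219, -0.03385527]), 'grip_width': 1.0012994005665132}
scene {'fx': 411.843, 'fy': 411.843, 'cx': 320.851, 'cy': 208.084, 'R': [[0.743, 0.669, 0.006], [0.408, -0.447, -0.796], [-0.53, 0.594, -0.605]], 't': [-441.167, -199.408, 1349.783]}
side {'fx': 385.463, 'fy': 385.463, 'cx': 318.145, 'cy': 204.461, 'R': [[-0.876, 0.482, -0.006], [0.39, 0.702, -0.596], [-0.283, -0.524, -0.803]], 't': [547.395, -164.854, 1187.481]}
wrist {'fx': 343.317, 'fy': 343.317, 'cx': 314.006, 'cy': 202.408, 'R': [[0.382, -0.924, -0.001], [-0.888, -0.367, 0.278], [-0.257, -0.105, -0.961]], 't': [-525.274, -36.19, 379.797]}
```

View pics/scene0.png

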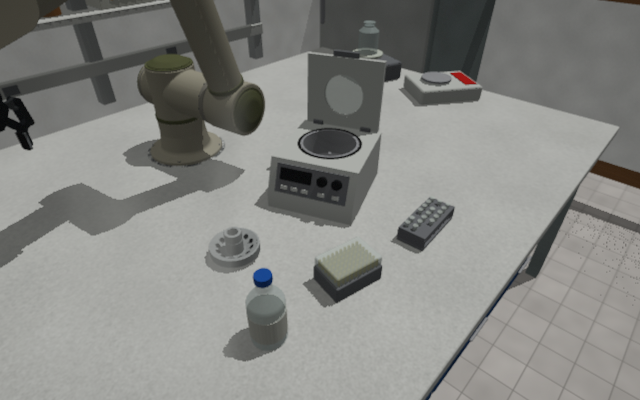

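View pics/side0.png

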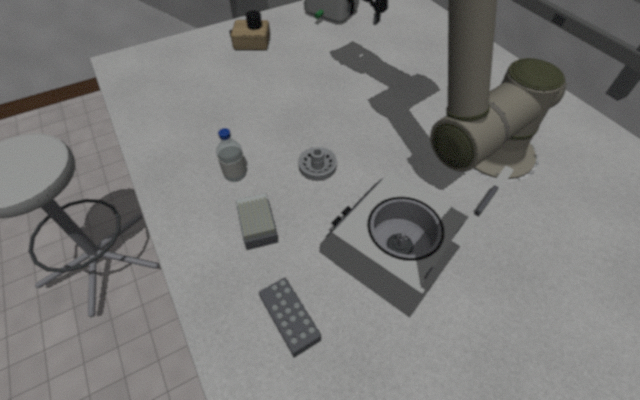

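Scene view: rotor hub top at about (233,230), bowl rim centred near (330,143), lid open behind it with its lip at (346,54). Panel faces the scene camera. Side view: hub top (319,151), bowl rim centred near (406,228), lip about (486,200). Now I'll turn these into rough positions.

```bash
cat > h.py <<'E'
import numpy as np, cv2
from rig import ctrl, viewer
def cam(n):
    c=viewer.camera_info(n); return {k:np.array(v,float) for k,v in c.items()}
def ray(c,p):
    d=np.stack([(np.atleast_2d(p)[:,0]-c['cx'])/c['fx'],(np.atleast_2d(p)[:,1]-c['cy'])/c['fy'],np.ones(len(np.atleast_2d(p)))],1)
    return -c['R'].T@c['t'], d@c['R']
def onz(c,p,z):
    o,d=ray(c,p); return o+d*((z-o[2])/d[:,2])[:,None]
def tri(c1,p1,c2,p2):
    (o1,d1),(o2,d2)=ray(c1,p1),ray(c2,p2); A=np.zeros((3,3));b=np.zeros(3)
    for o,d in((o1,d1[0]),(o2,d2[0])):
        d=d/np.linalg.norm(d);M=np.eye(3)-np.outer(d,d);A+=M;b+=M@o
    return np.linalg.solve(A,b)
def proj(c,X):
    v=c['R']@np.array(X,float)+c['t']; return np.array([c['fx']*v[0]/v[2]+c['cx'],c['fy']*v[1]/v[2]+c['cy']])
E
python3 - <<'E'
from h import *
S,D=cam('scene'),cam('side'); np.set_printoptions(precision=1,suppress=True)
print('hub',tri(S,(233,230),D,(319,151)),onz(S,(233,230),66),onz(D,(319,151),66))
print('bowl',tri(S,(330,143),D,(406,228)),onz(S,(330,143),135),onz(D,(406,228),135))
print('lip',tri(S,(346,54),D,(486,200)))
E
```

```text
hub [ 511.  -204.4   67.5] [[ 513.7 -203.7   66. ]] [[ 507.  -208.2   66. ]]
bowl [485.2 154.3 132.2] [[490.8 149.6 135. ]] [[485.  154.8 135. ]]
lip [441.1 262.9 332.8]
```

```bash
python3 - <<'E'
import cv2
a=cv2.imread("pics/scene0.png")[40:220,250:420]; b=cv2.imread("pics/side0.png")[160:320,310:510]
a=cv2.resize(a,None,fx=2.3,fy=2.3,interpolation=cv2.INTER_CUBIC);b=cv2.resize(b,None,fx=2,fy=2,interpolation=cv2.INTER_CUBIC)
import numpy as np
H=max(a.shape[0],b.shape[0]);f=lambda i:cv2.copyMakeBorder(i,0,H-i.shape[0],0,0,cv2.BORDER_CONSTANT)
cv2.imwrite("pics/crop1.png",np.hstack([f(a),f(b)]))
E
```

```text
(no output)
```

View pics/crop1.png

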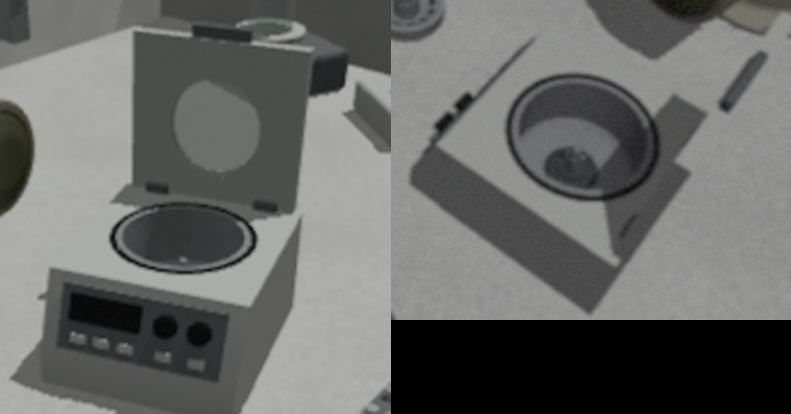

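The crop confirms it: lip at side pixel (487,200), teeth and shaft visible in the bowl, panel towards -y. That puts the hub at about (510,-205), the bowl axis at about (486,153) and the lip at about (441,263,333), so the lid is near 1.63 rad. Next I'll go above the rotor for a close look.

Emit:
carry_out(targets=[{"x":0.045,"y":0.04,"z":0.01},{"x":0.09,"y":0.08,"z":0.01},{"x":0.13,"y":0.12,"z":0.01},{"x":0.175,"y":0.16,"z":0.0},{"x":0.22,"y":0.2,"z":0.0}])

```text
invalid input at $.targets[0]: expected keys x, y, z, ax, ay, az, hand
```

Emit:
carry_out(targets=[{"x":0.045,"y":0.04,"z":-0.02},{"x":0.09,"y":0.08,"z":-0.05},{"x":0.09,"y":0.08,"z":-0.05}])

```text
invalid input at $.targets[0]: expected keys x, y, z, ax, ay, az, hand
```

```bash
python3 - <<'E'
from h import *
np.set_printoptions(precision=2,suppress=True)
s=ctrl.sense(); W=cam('wrist'); im=viewer.capture('wrist'); cv2.imwrite('pics/w1.png',im)
np.savez('w1.npz',**W); print(s['time_s'],s['eef_pos'],s['joints'],s['ee_rot'],s['force'])
print(proj(W,(511,-204.4,66)), ctrl.sense()['eef_pos'])
E
```

```text
0.15 [ 199.94 -485.25  230.87] [-1.4   0.31  1.5  -0.    1.33 -0.22] [ 0.14  0.69  0.14 -0.69] [ 0.31  0.88 -0.01]
[  78.72 -457.04] [ 199.96 -485.27  230.97]
```

View pics/w1.png

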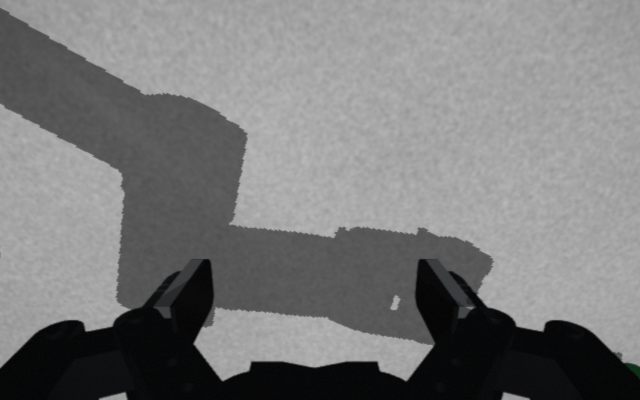

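That was refused because every key is required, so the arm hasn't moved: the wrist view shows only bench and shadow, with the pads at about (200,280) and (428,280). Repeating with full rows.

Emit:
carry_out(targets=[{"x":0.045,"y":0.04,"z":0.01,"ax":0,"ay":0,"az":0,"hand":1},{"x":0.09,"y":0.08,"z":0.01,"ax":0,"ay":0,"az":0,"hand":1},{"x":0.13,"y":0.12,"z":0.01,"ax":0,"ay":0,"az":0,"hand":1},{"x":0.175,"y":0.16,"z":0.0,"ax":0,"ay":0,"az":0,"hand":1},{"x":0.22,"y":0.2,"z":0.0,"ax":0,"ay":0,"az":0,"hand":1}])

```text
time_s: 0.82
eef_pos: [421.0, -283.7, 230.7]
ee_rot: [-0.137, -0.693, -0.138, 0.694]
force: [0.2, -1.0, -0.1]
grip_width: 1.002
```

Emit:
carry_out(targets=[{"x":0.045,"y":0.04,"z":-0.02,"ax":0,"ay":0,"az":0,"hand":1},{"x":0.09,"y":0.08,"z":-0.05,"ax":0,"ay":0,"az":0,"hand":1},{"x":0.09,"y":0.08,"z":-0.05,"ax":0,"ay":0,"az":0,"hand":1}])

```text
time_s: 1.2
eef_pos: [510.9, -202.6, 179.1]
ee_rot: [-0.138, -0.692, -0.14, 0.694]
force: [-0.1, -0.4, -0.4]
grip_width: 0.998
```

```bash
python3 - <<'E'
from h import *
np.set_printoptions(precision=2,suppress=True)
s=ctrl.sense(); W=cam('wrist'); im=viewer.capture('wrist'); cv2.imwrite('pics/w2.png',im)
np.savez('w2.npz',**W); print(s['time_s'],s['eef_pos'],s['joints'],s['ee_rot'],s['force'])
print(proj(W,(511,-204.4,66)), ctrl.sense()['eef_pos'])
E
```

```text
1.2 [ 510.89 -202.56  179.08] [-0.59  0.41  1.5   0.    1.24  0.58] [-0.14 -0.69 -0.14  0.69] [-0.14 -0.36 -0.39]
[315.86 198.96] [ 510.51 -203.8   179.96]
```

View pics/w2.png

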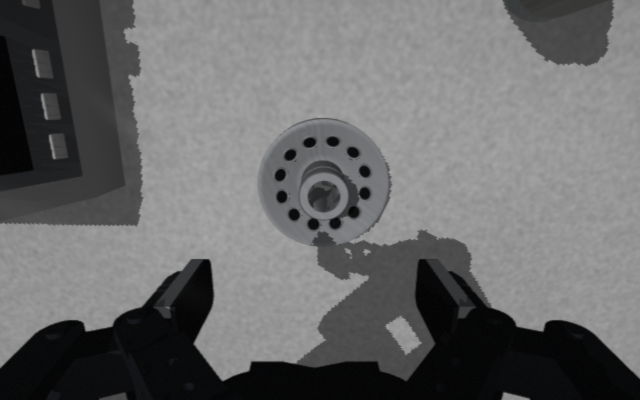

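The rotor's hub top is at about (324,194), with the bore dark and its notches just visible. I'll rectify the hub-top plane to measure the axis and the keyway angle.

```bash
cat >> h.py <<'E'
def rect(im,c,ctr,z,half=30,s=8):
    """top-down metric view of plane z: col=+x, row=-y, s px/mm"""
    q=np.array([[-half,half],[half,half],[half,-half],[-half,-half]],float)
    P=np.float32([proj(c,(ctr[0]+a,ctr[1]+b,z)) for a,b in q]); n=2*half*s
    return cv2.warpPerspective(im,cv2.getPerspectiveTransform(P,np.float32([[0,0],[n,0],[n,n],[0,n]])),(n,n),flags=cv2.INTER_CUBIC)
def harm4(g,cen,radii,s=8):
    """phase of 4th harmonic (deg, world, mod 90) of darkness on circles about cen (px)"""
    t=np.radians(np.arange(0,360,1.)); out=[]
    for r in radii:
        v=cv2.remap(g.astype(np.float32),(cen[0]+r*s*np.cos(t)).astype(np.float32)[None],(cen[1]-r*s*np.sin(t)).astype(np.float32)[None],cv2.INTER_LINEAR)[0]
        F=(v*np.exp(-4j*t)).mean(); out.append((r,round(float(np.degrees(np.angle(-np.conj(-F) if 0 else -F)/-4))%90,1),round(float(abs(F)),1)))
    return out
E
python3 - <<'E'
from h import *
W=dict(np.load('w2.npz')); im=cv2.imread('pics/w2.png')
c=onz(W,(324,194),66)[0][:2]; print(c)
g=cv2.cvtColor(rect(im,W,c,66),cv2.COLOR_BGR2GRAY); cv2.imwrite('pics/r2.png',g)
E
```

```text
[ 517.09896205 -208.66205666]
```

View pics/r2.png

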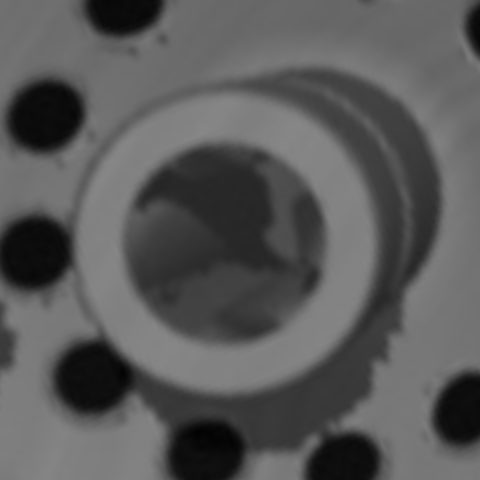

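The hub's top ring is centred at about (515.3,-208.9), but the keyways can't be made out obliquely. I'll put the camera straight above the hub and closer.

Emit:
carry_out(targets=[{"x":-0.04,"y":-0.02,"z":-0.03,"ax":0,"ay":0,"az":0,"hand":1},{"x":-0.062,"y":-0.032,"z":-0.075,"ax":0,"ay":0,"az":0,"hand":1},{"x":-0.062,"y":-0.032,"z":-0.095,"ax":0,"ay":0,"az":0,"hand":1},{"x":-0.062,"y":-0.032,"z":-0.095,"ax":0,"ay":0,"az":0,"hand":1}])

```text
time_s: 1.75
eef_pos: [446.9, -238.3, 86.1]
ee_rot: [-0.136, -0.693, -0.137, 0.694]
force: [-0.1, -0.9, -0.3]
grip_width: 1.001
```

```bash
python3 - <<'E'
from h import *
np.set_printoptions(precision=2,suppress=True)
s=ctrl.sense(); W=cam('wrist'); im=viewer.capture('wrist'); cv2.imwrite('pics/w3.png',im)
np.savez('w3.npz',**W); print(s['time_s'],s['eef_pos'],s['force'],'cam',-W['R'].T@W['t'])
g=cv2.cvtColor(rect(im,W,(515.3,-208.9),66),cv2.COLOR_BGR2GRAY); cv2.imwrite('pics/r3.png',g)
print(proj(W,(515.3,-208.9,66)))
E
```

```text
1.75 [ 446.94 -238.29   86.11] [-0.13 -0.89 -0.34] cam [ 513.23 -211.96  229.65]
[309.85  95.6 ]
```

View pics/r3.png

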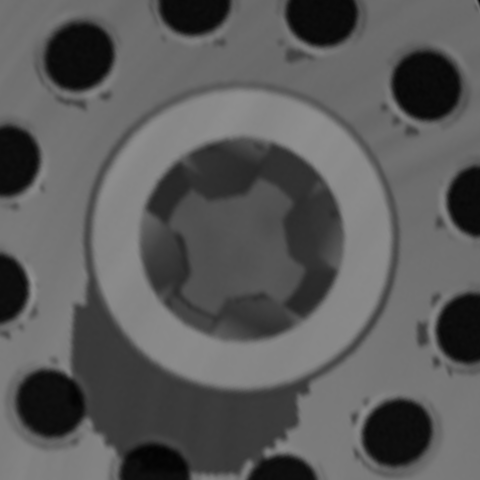

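From above the bench shows through the bore: the bright cross's lobes (keyways) lie on the diagonals, with four dark lands between them. I'll measure the cross in the z=0 plane, where its outline is the bore's lower end.

```bash
cat >> h.py <<'E'
def crossang(m,cen,lo,hi,s):
    """4-fold phase of mask area between radii lo..hi mm; deg mod 90 (world, ccw from +x)"""
    y,x=np.nonzero(m); dx=(x-cen[0])/s; dy=-(y-cen[1])/s; r=np.hypot(dx,dy); k=(r>lo)&(r<hi)
    F=np.exp(4j*np.arctan2(dy[k],dx[k])).mean(); return float(np.degrees(np.angle(F))/4%90),abs(F)
E
python3 - <<'E'
from h import *
W=dict(np.load('w3.npz')); im=cv2.imread('pics/w3.png'); s=10
# hub centre: ring of bright top at z=66
g=cv2.cvtColor(rect(im,W,(515.3,-208.9),66,30,s),cv2.COLOR_BGR2GRAY)
z=cv2.cvtColor(rect(im,W,(515.3,-208.9),0,20,15),cv2.COLOR_BGR2GRAY)
for t in (105,112,120,128):
    n,l,st,ce=cv2.connectedComponentsWithStats((cv2.GaussianBlur(g,(0,0),4)>t).astype(np.uint8))
    for i in range(1,n):
        if st[i][4]>20000: print(t,st[i],(515.3+(st[i][0]+st[i][2]/2)/s-30, -208.9+30-(st[i][1]+st[i][3]/2)/s))
print('center vals',g[300,300],z[300,300],z[200:400:40,300],z[300,100:500:40])
v=cv2.applyColorMap(cv2.normalize(z,None,0,255,cv2.NORM_MINMAX),cv2.COLORMAP_JET); 
zz=cv2.normalize(np.clip(z,30,130),None,0,255,cv2.NORM_MINMAX); cv2.imwrite('pics/z3.png',zz)
E
```

```text
105 [    0     0   267   600 54566] (np.float64(498.65), np.float64(-208.9))
105 [  115   109   375   376 59122] (np.float64(515.55), np.float64(-208.6))
105 [  344   200   256   400 39462] (np.float64(532.5), np.float64(-218.9))
112 [  117   111   372   373 56261] (np.float64(515.5999999999999), np.float64(-208.65))
112 [    0   140   142   460 29410] (np.float64(492.4), np.float64(-215.9))
112 [  346   325   254   275 27734] (np.float64(532.5999999999999), np.float64(-225.15))
120 [  119   113   368   369 52667] (np.float64(515.5999999999999), np.float64(-208.65))
128 [  122   115   363   364 47915] (np.float64(515.65), np.float64(-208.6))
center vals 83 82 [82 83 83 80 80] [63 58 79 79 80 82 83 85 85 49]
```

View pics/z3.png

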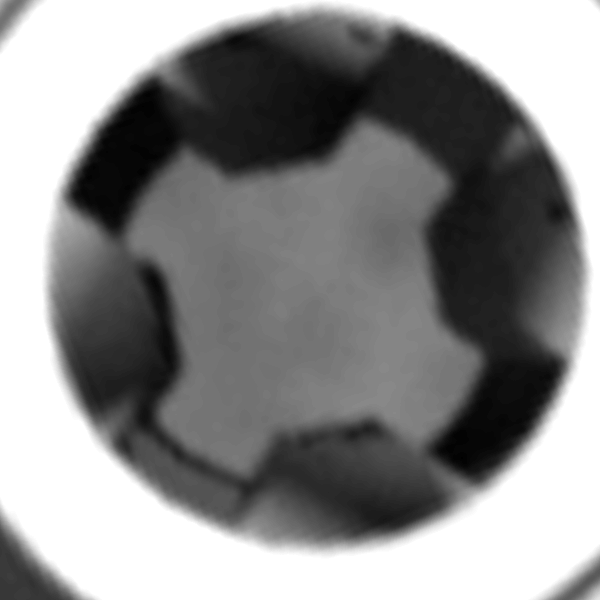

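The cross is clear: keyway end midpoints at (406,153), (156,197), (455,401) and (203,443). The keyways therefore lie at about 55° (mod 90) and the axis at (515.6,-208.7). Now I'll grip the hub.

Emit:
carry_out(targets=[{"x":0.04,"y":0.017,"z":0.004,"ax":0,"ay":0,"az":0,"hand":1},{"x":0.068,"y":0.029,"z":0.0,"ax":0,"ay":0,"az":0,"hand":1},{"x":0.068,"y":0.029,"z":-0.035,"ax":0,"ay":0,"az":0,"hand":1},{"x":0.068,"y":0.029,"z":-0.054,"ax":0,"ay":0,"az":0,"hand":1},{"x":0.068,"y":0.029,"z":-0.054,"ax":0,"ay":0,"az":0,"hand":1}], grip_force=50)

```text
time_s: 2.42
eef_pos: [516.0, -208.6, 32.7]
ee_rot: [-0.137, -0.694, -0.137, 0.694]
force: [0.1, 0.1, -0.3]
grip_width: 1.002
```

Emit:
carry_out(targets=[{"x":0,"y":0,"z":0,"ax":0,"ay":0,"az":0,"hand":-1},{"x":0,"y":0,"z":0,"ax":0,"ay":0,"az":0,"hand":-1},{"x":0,"y":0,"z":0,"ax":0,"ay":0,"az":0,"hand":-1},{"x":0,"y":0,"z":0,"ax":0,"ay":0,"az":0,"hand":-1},{"x":0,"y":0,"z":0,"ax":0,"ay":0,"az":0,"hand":-1}], grip_force=50)

```text
time_s: 3.05
eef_pos: [516.3, -208.6, 33.5]
ee_rot: [0.138, 0.694, 0.137, -0.693]
force: [-2.3, 1.7, 7.2]
grip_width: 0.455
```

Emit:
carry_out(targets=[{"x":0,"y":0,"z":0.015,"ax":0,"ay":0,"az":0,"hand":-1},{"x":0,"y":0,"z":0.06,"ax":0,"ay":0,"az":0,"hand":-1},{"x":0,"y":0,"z":0.11,"ax":0,"ay":0,"az":0,"hand":-1},{"x":-0.01,"y":0.02,"z":0.15,"ax":0,"ay":0,"az":0,"hand":-1},{"x":-0.02,"y":0.06,"z":0.168,"ax":0,"ay":0,"az":0,"hand":-1}])

```text
time_s: 3.68
eef_pos: [496.0, -148.7, 203.0]
ee_rot: [0.138, 0.695, 0.136, -0.693]
force: [0.1, 0.1, -4.5]
grip_width: 0.455
```

Emit:
carry_out(targets=[{"x":-0.015,"y":0.055,"z":0,"ax":0,"ay":0,"az":0,"hand":-1},{"x":-0.03,"y":0.11,"z":0,"ax":0,"ay":0,"az":0,"hand":-1},{"x":-0.05,"y":0.165,"z":0,"ax":0,"ay":0,"az":0,"hand":-1},{"x":-0.065,"y":0.22,"z":0,"ax":0,"ay":0,"az":0,"hand":-1},{"x":-0.084,"y":0.272,"z":0,"ax":0,"ay":0,"az":0,"hand":-1}])

```text
time_s: 4.3
eef_pos: [411.0, 125.2, 201.0]
ee_rot: [0.137, 0.694, 0.137, -0.693]
force: [1.8, -0.9, -4.1]
grip_width: 0.452
```

Emit:
carry_out(targets=[{"x":0,"y":0,"z":0,"ax":0,"ay":0,"az":0,"hand":-1},{"x":0,"y":0,"z":0,"ax":0,"ay":0,"az":0,"hand":-1}])

```text
time_s: 4.55
eef_pos: [412.0, 123.4, 200.7]
ee_rot: [0.138, 0.694, 0.137, -0.693]
force: [-0.1, -0.2, -4.6]
grip_width: 0.454
```

```bash
python3 - <<'E'
from h import *
np.set_printoptions(precision=2,suppress=True)
s=ctrl.sense(); W=cam('wrist'); im=viewer.capture('wrist'); cv2.imwrite('pics/w4.png',im)
np.savez('w4.npz',**W); print(s['time_s'],s['eef_pos'],s['joints'],s['force'],s['ee_rot'],'cam',-W['R'].T@W['t'])
print(proj(W,(486,153,93)),proj(W,s['eef_pos']+np.array([0,0,34])))
E
```

```text
4.55 [411.97 123.38 200.7 ] [ 0.02  0.13  1.81 -0.    1.2   1.2 ] [-0.06 -0.21 -4.6 ] [ 0.14  0.69  0.14 -0.69] cam [477.94 150.02 344.33]
[314.21  90.23] [312.19 306.36]
```

View pics/w4.png

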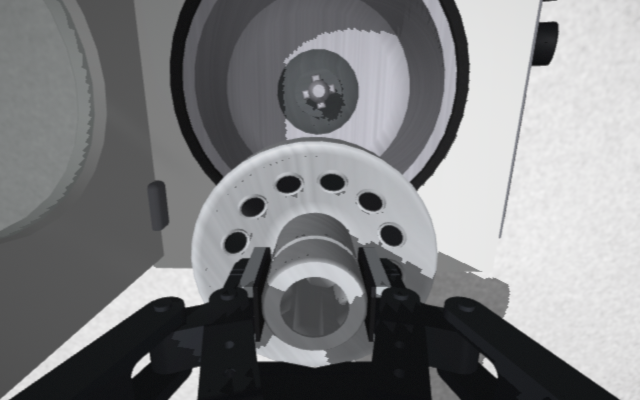

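The rotor is held. The shaft tip is at about (318,90), with the bright tooth tops around it. I'll enlarge the tooth plane (z=93), and check any rotor twist in the grip by comparing the tube-hole phase before and after.

```bash
cat > m.py <<'E'
from h import *
np.set_printoptions(precision=2,suppress=True)
def holes(w,ctr,zb):
    W=dict(np.load(w+'.npz')); im=cv2.imread(f'pics/{w}.png',0)
    best=[]
    m=(im<45).astype(np.uint8); n,l,st,ce=cv2.connectedComponentsWithStats(m)
    for i in range(1,n):
        if 60<st[i][4]<900 and .5<st[i][2]/st[i][3]<2:
            P=onz(W,ce[i],zb)[0]; d=P[:2]-ctr; r=np.hypot(*d)
            if 25<r<55: best.append((r,np.degrees(np.arctan2(d[1],d[0])),np.degrees(np.arctan2(d[1],d[0]))%30))
    return np.array(best)
if __name__=='__main__':
    print(holes('w3',(515.6,-208.7),24)); print(holes('w4',(412,123.5),200.5-32.3+24))
    W=dict(np.load('w4.npz')); im=cv2.imread('pics/w4.png')
    print('tip',onz(W,(318,90),105))
    c=(486,153); z=cv2.cvtColor(rect(im,W,c,93,25,12),cv2.COLOR_BGR2GRAY); cv2.imwrite('pics/z4.png',z)
E
python3 m.py
```

```text
[[  38.7    10.14   10.14]
 [  38.67   40.2    10.2 ]
 [  38.71  -19.95   10.05]
 [  38.68   70.21   10.21]
 [  38.73  -49.94   10.06]
 [  38.76  100.31   10.31]
 [  38.78  -79.89   10.11]
 [  38.75  130.36   10.36]
 [  38.5  -110.     10.  ]
 [  38.81  160.29   10.29]
 [  38.61 -139.66   10.34]
 [  38.84 -169.74   10.26]]
[[ 37.77   8.75   8.75]
 [ 37.42  39.54   9.54]
 [ 38.37 -21.44   8.56]
 [ 37.35  70.31  10.31]
 [ 38.99 -51.31   8.69]
 [ 37.67 101.33  11.33]]
tip [[486.71 150.59 105.  ]]
```

View pics/z4.png

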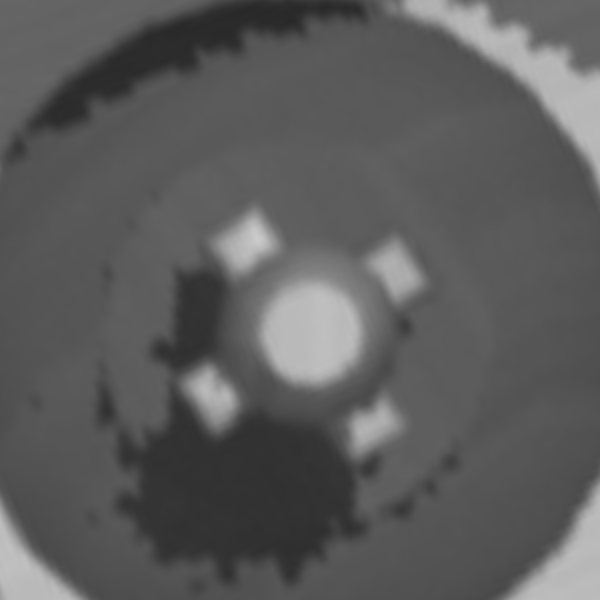

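Tooth tops at (246,243), (397,268), (212,397) and (375,428) in the crop: teeth at 34.9° (mod 90), axis at (486.6,150.2). The keyways lie midway between the holes (10.2+45 = 55.2°), which agrees with the bore view. Next I'll fit the in-hand centre and phase.

```bash
python3 - <<'E'
from m import *
from scipy.optimize import least_squares
for zz in (190,192.2,194):
    h=holes('w4',(412,123.5),zz); a=np.radians(h[:,1]); P=h[:,:1]*np.c_[np.cos(a),np.sin(a)]
    k=np.radians(np.round((h[:,1]-10)/30)*30)
    f=lambda q:(q[:2]+38.7*np.c_[np.cos(k+q[2]),np.sin(k+q[2])]-P).ravel()
    r=least_squares(f,[0,0,.17]); print(zz,r.x[:2],np.degrees(r.x[2]),r.cost)
E
```

```text
190 [-1.27 -1.32] 10.20574591564744 0.24158646488098418
192.2 [-0.64 -1.08] 10.205745644748678 0.07714434900823099
194 [-0.12 -0.88] 10.205744018345206 0.7525568031849564
```

No twist in the grip (phase still 10.2°), so the turn needed is 34.9 - 55.2 = -20.3°, about -0.352 rad. The TCP target over the shaft is about (487.1,151.2).

Emit:
carry_out(targets=[{"x":0.025,"y":0.009,"z":0,"ax":0,"ay":0,"az":-0.12,"hand":-1},{"x":0.06,"y":0.021,"z":0,"ax":0,"ay":0,"az":-0.25,"hand":-1},{"x":0.075,"y":0.0276,"z":-0.01,"ax":0,"ay":0,"az":-0.352,"hand":-1},{"x":0.075,"y":0.0276,"z":-0.04,"ax":0,"ay":0,"az":-0.352,"hand":-1},{"x":0.075,"y":0.0276,"z":-0.055,"ax":0,"ay":0,"az":-0.352,"hand":-1}])

```text
time_s: 5.22
eef_pos: [486.8, 150.0, 143.8]
ee_rot: [-0.013, -0.706, -0.013, 0.708]
force: [-0.2, 0.1, -5.1]
grip_width: 0.458
```

Emit:
carry_out(targets=[{"x":0,"y":0,"z":0,"ax":0,"ay":0,"az":0,"hand":-1},{"x":0,"y":0,"z":0,"ax":0,"ay":0,"az":0,"hand":-1}])

```text
time_s: 5.48
eef_pos: [487.6, 150.9, 146.4]
ee_rot: [0.013, 0.708, 0.014, -0.706]
force: [-0.8, -0.6, -4.5]
grip_width: 0.456
```

```bash
python3 - <<'E'
from h import *
from scipy.spatial.transform import Rotation as R
np.set_printoptions(precision=2,suppress=True)
E=[];Q=[]
for i in range(4):
    s=ctrl.sense(); E.append(s['eef_pos']); q=s['ee_rot']; y=R.from_quat([q[1],q[2],q[3],q[0]]).as_matrix(); Q.append(np.degrees(np.arctan2(y[1,1],y[0,1]))); 
    print(y[:,0]); im=viewer.capture('side' if i%2 else 'scene')
print(np.mean(E,0),np.std(E,0),Q,s['force'],s['wrist_torque'],s['time_s'],s['joints'])
E
```

```text
[ 0.  0. -1.]
[ 0.  0. -1.]
[ 0.  0. -1.]
[ 0.  0. -1.]
[487.49 151.04 146.31] [0.09 0.08 0.09] [np.float64(-87.80664153503916), np.float64(-87.79296655788399), np.float64(-87.78491098219622), np.float64(-87.78034787130984)] [ 0.4   0.56 -4.65] [-0.02 -0.03  0.04] 5.625 [0.07 0.36 1.66 0.   1.11 1.6 ]
```

Emit:
carry_out(targets=[{"x":0,"y":0,"z":-0.004,"ax":0,"ay":0,"az":0,"hand":-1},{"x":0,"y":0,"z":-0.008,"ax":0,"ay":0,"az":0,"hand":-1},{"x":0,"y":0,"z":-0.012,"ax":0,"ay":0,"az":0,"hand":-1},{"x":0,"y":0,"z":-0.015,"ax":0,"ay":0,"az":0,"hand":-1},{"x":0,"y":0,"z":-0.017,"ax":0,"ay":0,"az":0,"hand":-1}])

```text
time_s: 6.3
eef_pos: [486.9, 151.2, 128.1]
ee_rot: [-0.014, -0.707, -0.014, 0.707]
force: [-0.9, -0.3, -4.8]
grip_width: 0.455
```

Emit:
carry_out(targets=[{"x":0,"y":0,"z":-0.001,"ax":0,"ay":0,"az":0,"hand":-1},{"x":0,"y":0,"z":-0.002,"ax":0,"ay":0,"az":0,"hand":-1},{"x":0,"y":0,"z":-0.003,"ax":0,"ay":0,"az":0,"hand":-1},{"x":0,"y":0,"z":-0.004,"ax":0,"ay":0,"az":0,"hand":-1},{"x":0,"y":0,"z":-0.004,"ax":0,"ay":0,"az":0,"hand":-1}])

```text
time_s: 6.92
eef_pos: [486.9, 151.2, 124.2]
ee_rot: [-0.014, -0.707, -0.014, 0.707]
force: [-0.8, -0.3, -5.4]
grip_width: 0.454
```

Emit:
carry_out(targets=[{"x":0,"y":0,"z":-0.001,"ax":0,"ay":0,"az":0,"hand":-1},{"x":0,"y":0,"z":-0.002,"ax":0,"ay":0,"az":0,"hand":-1},{"x":0,"y":0,"z":-0.003,"ax":0,"ay":0,"az":0,"hand":-1},{"x":0,"y":0,"z":-0.004,"ax":0,"ay":0,"az":0,"hand":-1}])

```text
time_s: 7.42
eef_pos: [487.0, 151.2, 120.2]
ee_rot: [-0.014, -0.707, -0.014, 0.707]
force: [0.3, 0.6, -4.0]
grip_width: 0.458
```

Emit:
carry_out(targets=[{"x":0,"y":0,"z":-0.002,"ax":0,"ay":0,"az":0,"hand":-1},{"x":0,"y":0,"z":-0.004,"ax":0,"ay":0,"az":0,"hand":-1}])

```text
time_s: 7.68
eef_pos: [487.0, 151.2, 116.2]
ee_rot: [0.014, 0.707, 0.014, -0.707]
force: [0.4, 0.1, -4.3]
grip_width: 0.454
```

The force hasn't changed well below the tooth tops, so the keyways are engaged. Continuing down gently.

Emit:
carry_out(targets=[{"x":0,"y":0,"z":-0.003,"ax":0,"ay":0,"az":0,"hand":-1},{"x":0,"y":0,"z":-0.006,"ax":0,"ay":0,"az":0,"hand":-1},{"x":0,"y":0,"z":-0.009,"ax":0,"ay":0,"az":0,"hand":-1},{"x":0,"y":0,"z":-0.012,"ax":0,"ay":0,"az":0,"hand":-1},{"x":0,"y":0,"z":-0.013,"ax":0,"ay":0,"az":0,"hand":-1}])

```text
time_s: 8.3
eef_pos: [486.9, 151.2, 103.0]
ee_rot: [-0.014, -0.707, -0.014, 0.707]
force: [0.1, -0.8, -4.7]
grip_width: 0.454
```

Emit:
carry_out(targets=[{"x":0,"y":0,"z":-0.0008,"ax":0,"ay":0,"az":0,"hand":-1},{"x":0,"y":0,"z":-0.0016,"ax":0,"ay":0,"az":0,"hand":-1},{"x":0,"y":0,"z":-0.0024,"ax":0,"ay":0,"az":0,"hand":-1}])

```text
time_s: 8.68
eef_pos: [487.0, 151.2, 100.9]
ee_rot: [0.014, 0.707, 0.014, -0.707]
force: [0.3, 0.4, -5.4]
grip_width: 0.452
```

Emit:
carry_out(targets=[{"x":0,"y":0,"z":-0.0005,"ax":0,"ay":0,"az":0,"hand":-1},{"x":0,"y":0,"z":-0.001,"ax":0,"ay":0,"az":0,"hand":-1}])

```text
time_s: 8.93
eef_pos: [487.1, 151.2, 100.5]
ee_rot: [0.014, 0.707, 0.014, -0.707]
force: [-4.0, -1.1, 6.4]
grip_width: 0.453
```

Emit:
carry_out(targets=[{"x":0,"y":0,"z":-0.0005,"ax":0,"ay":0,"az":0,"hand":-1},{"x":0,"y":0,"z":-0.0008,"ax":0,"ay":0,"az":0,"hand":-1}])

```text
time_s: 9.18
eef_pos: [487.3, 151.2, 100.4]
ee_rot: [0.014, 0.707, 0.014, -0.707]
force: [-5.8, -1.8, 12.8]
grip_width: 0.456
```

Contact came at TCP z≈100.5, which puts the underside at 67.0: the seat height, since the grasp was 33.5 above it. I'll ease the preload, open and withdraw.

Emit:
carry_out(targets=[{"x":0,"y":0,"z":0.0008,"ax":0,"ay":0,"az":0,"hand":-1},{"x":0,"y":0,"z":0.0008,"ax":0,"ay":0,"az":0,"hand":0.1},{"x":0,"y":0,"z":0.0008,"ax":0,"ay":0,"az":0,"hand":0.5},{"x":0,"y":0,"z":0.0008,"ax":0,"ay":0,"az":0,"hand":0.6},{"x":0,"y":0,"z":0.0008,"ax":0,"ay":0,"az":0,"hand":0.6}])

```text
time_s: 9.8
eef_pos: [487.0, 151.1, 99.9]
ee_rot: [0.014, 0.707, 0.014, -0.707]
force: [0.3, -0.1, -0.1]
grip_width: 0.802
```

Emit:
carry_out(targets=[{"x":0,"y":0,"z":0.01,"ax":0,"ay":0,"az":0,"hand":0.6},{"x":0,"y":0,"z":0.04,"ax":0,"ay":0,"az":0,"hand":0.6},{"x":-0.02,"y":-0.01,"z":0.08,"ax":0,"ay":0,"az":0,"hand":0.6},{"x":-0.07,"y":-0.02,"z":0.1,"ax":0,"ay":0,"az":0,"hand":0.6},{"x":-0.07,"y":-0.02,"z":0.1,"ax":0,"ay":0,"az":0,"hand":0.6}])

```text
time_s: 10.42
eef_pos: [415.7, 131.1, 202.2]
ee_rot: [0.014, 0.708, 0.014, -0.706]
force: [1.2, -0.3, 0.0]
grip_width: 0.802
```

```bash
python3 - <<'E'
from h import *
np.set_printoptions(precision=2,suppress=True)
s=ctrl.sense(); W=cam('wrist'); im=viewer.capture('wrist'); cv2.imwrite('pics/w5.png',im); cv2.imwrite('pics/side5.png',viewer.capture('side'));cv2.imwrite('pics/scene5.png',viewer.capture('scene'))
np.savez('w5.npz',**W); print(s['time_s'],s['eef_pos'],s['joints'],s['force'],s['ee_rot'],'cam',-W['R'].T@W['t'])
from m import holes
h=holes('w5',(487,151),67+24); print(h)
g=cv2.cvtColor(rect(im,W,(487,151),133,40,5),cv2.COLOR_BGR2GRAY)
n,l,st,ce=cv2.connectedComponentsWithStats((cv2.GaussianBlur(g,(0,0),2)>110).astype(np.uint8))
print([x for x in st[1:] if x[4]>3000])
a=cv2.resize(im,(560,350)); cv2.imwrite('pics/v5.png',np.hstack([a[:350],cv2.copyMakeBorder(cv2.resize(cv2.imread('pics/scene5.png')[40:190,260:400],(240,257)),0,93,0,0,0)]))
E
```

```text
10.425 [415.67 131.08 202.15] [0.04 0.14 1.79 0.   1.2  1.57] [ 1.18 -0.28  0.01] [ 0.01  0.71  0.01 -0.71] cam [486.5  133.42 346.  ]
[[  38.31  -10.29   19.71]
 [  38.25   20.02   20.02]
 [  38.44  -40.36   19.64]
 [  38.32   50.26   20.26]
 [  38.61  -70.58   19.42]
 [  38.42   80.58   20.58]
 [  38.53 -100.53   19.47]
 [  38.68  110.74   20.74]
 [  38.79 -130.12   19.88]
 [  38.9   140.47   20.47]
 [  39.04 -159.98   20.02]
 [  38.93  170.45   20.45]]
[array([    0,     0,   400,   400, 97896], dtype=int32)]
```

View pics/v5.png

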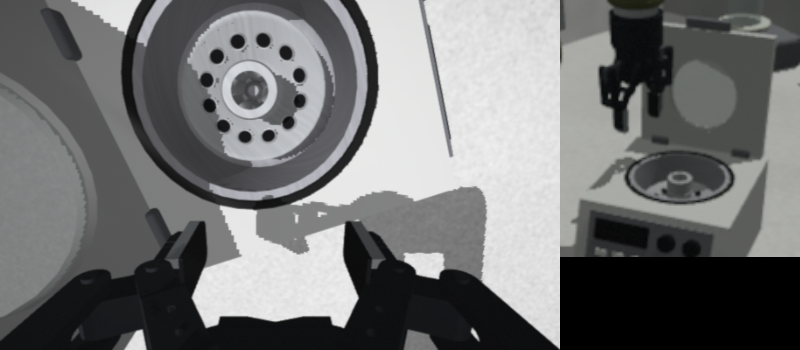

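Rotor home: all 12 holes fit the home height (mean radius 38.6 against 38.7, no 26 mm excess). The phase of 20° puts the keyways at 35°, matching the teeth, and the hub sits centred below the bowl rim. Now over and behind the lid with the fingers shut.

Emit:
carry_out(targets=[{"x":0,"y":0,"z":0.05,"ax":0,"ay":0,"az":0.1,"hand":-1},{"x":0,"y":0,"z":0.11,"ax":0,"ay":0,"az":0.2,"hand":-1},{"x":0,"y":0,"z":0.165,"ax":0,"ay":0,"az":0.3,"hand":-1},{"x":0,"y":0,"z":0.185,"ax":0,"ay":0,"az":0.349,"hand":-1},{"x":0,"y":0.03,"z":0.185,"ax":0,"ay":0,"az":0.349,"hand":-1}])

```text
time_s: 11.2
eef_pos: [418.4, 160.9, 385.9]
ee_rot: [0.136, 0.695, 0.135, -0.693]
force: [-0.5, 0.3, -0.4]
grip_width: 0.003
```

Emit:
carry_out(targets=[{"x":0,"y":0.04,"z":0,"ax":0,"ay":0,"az":0,"hand":-1},{"x":0.002,"y":0.08,"z":0,"ax":0,"ay":0,"az":0,"hand":-1},{"x":0.003,"y":0.12,"z":0,"ax":0,"ay":0,"az":0,"hand":-1},{"x":0.004,"y":0.152,"z":0,"ax":0,"ay":0,"az":0,"hand":-1},{"x":0.004,"y":0.152,"z":0,"ax":0,"ay":0,"az":0,"hand":-1}])

```text
time_s: 11.82
eef_pos: [421.3, 314.9, 383.4]
ee_rot: [-0.137, -0.693, -0.137, 0.695]
force: [0.4, -0.7, -0.2]
grip_width: 0.001
```

```bash
python3 - <<'E'
from h import *
np.set_printoptions(precision=2,suppress=True)
s=ctrl.sense(); a=viewer.capture('scene'); b=viewer.capture('side'); W=cam('wrist'); w=viewer.capture('wrist')
print(s['time_s'],s['eef_pos'],s['joints'],s['force'],s['ee_rot'])
f=lambda i,n:cv2.resize(i,n)
cv2.imwrite('pics/v6.png',np.hstack([f(a[0:220,240:440],(400,440)),f(b[100:320,310:530],(400,440))]))
E
```

```text
11.825 [421.33 314.94 383.45] [0.42 0.26 1.17 0.   1.71 1.6 ] [ 0.45 -0.74 -0.18] [-0.14 -0.69 -0.14  0.69]
```

View pics/v6.png

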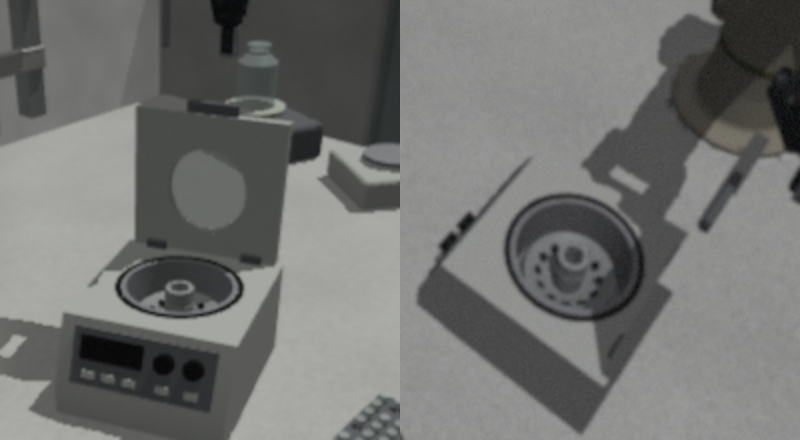

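View 12, the last: the shut fingers are behind and above the lid, centred on the lip (228,40 in the left half), and the rotor is low in the bowl. From here I'll go by numbers, starting with the arc waypoints.

```bash
python3 - <<'E'
import numpy as np
np.set_printoptions(precision=0,suppress=True)
u=np.array([-.378,.926]); H=np.array([486.8,150.8])+100*u; rho=185; w=14.5
for th in [1.65,1.5,1.38,1.26,1.14,1.02,.9,.78,.66,.54,.42,.3,.2,.1,0.03,0]:
    c,s=np.cos(th),np.sin(th); a=rho*c-16*s-w; z=137+rho*s+16*c
    P=H-u*a; print(th, np.array([P[0]-421,P[1]-313.2,z-384.9]))
E
```

```text
1.65 [ 11. -28. -65.]
1.5 [ 21. -54. -62.]
1.38 [ 30. -74. -63.]
1.26 [ 38. -95. -67.]
1.14 [  46. -114.  -73.]
1.02 [  54. -133.  -82.]
0.9 [  61. -151.  -93.]
0.78 [  68. -168. -106.]
0.66 [  74. -183. -122.]
0.54 [  79. -196. -139.]
0.42 [  84. -207. -158.]
0.3 [  88. -216. -178.]
0.2 [  90. -221. -195.]
0.1 [  91. -225. -214.]
0.03 [  92. -227. -226.]
0 [  92. -228. -232.]
```

Emit:
carry_out(targets=[{"x":0,"y":0,"z":-0.035,"ax":0,"ay":0,"az":0,"hand":-1},{"x":0,"y":0,"z":-0.065,"ax":0,"ay":0,"az":0,"hand":-1},{"x":0.006,"y":-0.015,"z":-0.065,"ax":0,"ay":0,"az":0,"hand":-1},{"x":0.011,"y":-0.028,"z":-0.065,"ax":0,"ay":0,"az":0,"hand":-1},{"x":0.021,"y":-0.054,"z":-0.062,"ax":0,"ay":0,"az":0,"hand":-1}])

```text
time_s: 12.6
eef_pos: [442.6, 258.4, 324.3]
ee_rot: [0.136, 0.695, 0.137, -0.693]
force: [1.0, 2.2, -1.0]
grip_width: -0.001
```

Emit:
carry_out(targets=[{"x":0.009,"y":-0.02,"z":-0.001,"ax":0,"ay":0,"az":0,"hand":-1},{"x":0.017,"y":-0.041,"z":-0.005,"ax":0,"ay":0,"az":0,"hand":-1},{"x":0.025,"y":-0.06,"z":-0.011,"ax":0,"ay":0,"az":0,"hand":-1}])

```text
time_s: 12.98
eef_pos: [467.9, 197.7, 313.9]
ee_rot: [0.136, 0.695, 0.136, -0.693]
force: [-0.9, 1.6, 2.4]
grip_width: 0.001
```

Emit:
carry_out(targets=[{"x":0.008,"y":-0.019,"z":-0.009,"ax":0,"ay":0,"az":0,"hand":-1},{"x":0.015,"y":-0.037,"z":-0.02,"ax":0,"ay":0,"az":0,"hand":-1},{"x":0.022,"y":-0.054,"z":-0.033,"ax":0,"ay":0,"az":0,"hand":-1},{"x":0.028,"y":-0.069,"z":-0.049,"ax":0,"ay":0,"az":0,"hand":-1},{"x":0.033,"y":-0.082,"z":-0.066,"ax":0,"ay":0,"az":0,"hand":-1}])

```text
time_s: 13.6
eef_pos: [500.8, 115.7, 246.1]
ee_rot: [0.136, 0.695, 0.136, -0.693]
force: [0.1, 0.6, 1.7]
grip_width: -0.0
```

Emit:
carry_out(targets=[{"x":0.005,"y":-0.011,"z":-0.019,"ax":0,"ay":0,"az":0,"hand":-1},{"x":0.009,"y":-0.02,"z":-0.039,"ax":0,"ay":0,"az":0,"hand":-1},{"x":0.011,"y":-0.025,"z":-0.056,"ax":0,"ay":0,"az":0,"hand":-1},{"x":0.012,"y":-0.029,"z":-0.075,"ax":0,"ay":0,"az":0,"hand":-1}])

```text
time_s: 14.1
eef_pos: [512.7, 86.9, 170.9]
ee_rot: [0.136, 0.694, 0.136, -0.693]
force: [0.5, 0.8, 1.6]
grip_width: 0.001
```

Emit:
carry_out(targets=[{"x":0.001,"y":-0.001,"z":-0.006,"ax":0,"ay":0,"az":0,"hand":-1},{"x":0.001,"y":-0.002,"z":-0.012,"ax":0,"ay":0,"az":0,"hand":-1},{"x":0.001,"y":-0.002,"z":-0.016,"ax":0,"ay":0,"az":0,"hand":-1}])

```text
time_s: 14.48
eef_pos: [513.3, 86.0, 155.2]
ee_rot: [0.136, 0.694, 0.136, -0.694]
force: [-0.7, -0.3, 0.4]
grip_width: 0.001
```

Emit:
carry_out(targets=[{"x":0,"y":0,"z":-0.001,"ax":0,"ay":0,"az":0,"hand":-1},{"x":0,"y":0,"z":-0.002,"ax":0,"ay":0,"az":0,"hand":-1}])

```text
time_s: 14.72
eef_pos: [513.1, 86.2, 153.1]
ee_rot: [0.136, 0.694, 0.136, -0.694]
force: [-0.0, -0.9, 0.6]
grip_width: 0.001
```

Emit:
carry_out(targets=[{"x":0,"y":0,"z":-0.0005,"ax":0,"ay":0,"az":0,"hand":-1},{"x":0,"y":0,"z":-0.001,"ax":0,"ay":0,"az":0,"hand":-1}])

```text
time_s: 14.98
eef_pos: [513.1, 86.2, 152.9]
ee_rot: [0.136, 0.694, 0.136, -0.694]
force: [-4.6, -0.4, 11.6]
grip_width: -0.003
```

Emit:
carry_out(targets=[{"x":0,"y":0,"z":-0.0005,"ax":0,"ay":0,"az":0,"hand":-1},{"x":0,"y":0,"z":-0.001,"ax":0,"ay":0,"az":0,"hand":-1}])

```text
time_s: 15.22
eef_pos: [513.2, 86.2, 152.9]
ee_rot: [0.137, 0.694, 0.136, -0.693]
force: [-7.7, -1.7, 20.2]
grip_width: 0.001
```

Firm stop at 152.9, with the shut outer face expected at 153, so the lid is shut. I'll retreat and check.

Emit:
carry_out(targets=[{"x":0,"y":0,"z":0.003,"ax":0,"ay":0,"az":0,"hand":-1},{"x":0,"y":0,"z":0.03,"ax":0,"ay":0,"az":0,"hand":-1},{"x":0,"y":0,"z":0.09,"ax":0,"ay":0,"az":0,"hand":-1},{"x":-0.04,"y":-0.04,"z":0.13,"ax":0,"ay":0,"az":0,"hand":-1},{"x":-0.08,"y":-0.08,"z":0.15,"ax":0,"ay":0,"az":0,"hand":-1}])

```text
time_s: 15.85
eef_pos: [434.9, 8.3, 300.9]
ee_rot: [0.137, 0.694, 0.137, -0.693]
force: [1.7, -2.0, -0.4]
grip_width: -0.002
```

Emit:
carry_out(targets=[{"x":-0.04,"y":-0.045,"z":0,"ax":0,"ay":0,"az":0,"hand":-1},{"x":-0.08,"y":-0.09,"z":0,"ax":0,"ay":0,"az":0,"hand":-1},{"x":-0.11,"y":-0.13,"z":0,"ax":0,"ay":0,"az":0,"hand":-1},{"x":-0.11,"y":-0.13,"z":0,"ax":0,"ay":0,"az":0,"hand":-1}])

```text
time_s: 16.35
eef_pos: [324.4, -123.0, 299.5]
ee_rot: [0.134, 0.694, 0.134, -0.694]
force: [0.3, -0.4, -0.0]
grip_width: -0.002
```

```bash
python3 - <<'E'
from h import *
np.set_printoptions(precision=1,suppress=True)
s=ctrl.sense(); a=viewer.capture('scene'); b=viewer.capture('side'); cv2.imwrite('pics/scene9.png',a); cv2.imwrite('pics/side9.png',b)
print(s['time_s'],s['eef_pos'],s['force'])
S,D=cam('scene'),cam('side'); u=np.array([-.378,.926]); v=np.array([.926,.378]); H=np.array([486.8,150.8])+100*u
# lip: dark-grey top patch in shut position, seen in the two views
def lip(c,im,n):
    p=proj(c,[*(H-198*u),150]); x,y=np.round(p).astype(int); g=cv2.cvtColor(im,cv2.COLOR_BGR2GRAY)[y-25:y+26,x-35:x+36]
    m=(g<95).astype(np.uint8); k,l,st,ce=cv2.connectedComponentsWithStats(m)
    print(n,'exp',p,[ (ce[i]+[x-35,y-25]).round(1).tolist()+[int(st[i][4])]+onz(c,ce[i]+[x-35,y-25],150)[0].round(1).tolist() for i in range(1,k) if st[i][4]>25])
    e=[proj(c,[*(H-198*u+k*v),150]).round(1).tolist() for k in(-35,35)]; print(e)
lip(S,a,'scene'); lip(D,b,'side'); print('lip exp',H-198*u)
# bystanders: image change in their regions
for n,x,y,w,h in (('scene',240,265,60,85),('scene',310,240,75,60),('scene',395,195,62,55),('side',212,125,36,60),('side',233,195,50,55),('side',255,275,70,85)):
    i0=cv2.imread(f'pics/{n}0.png')[y:y+h,x:x+w]; i1=(a if n=='scene' else b)[y:y+h,x:x+w]
    d=cv2.absdiff(i0,i1).max(2); print(n,x,y,'changed px',int((d>40).sum()))
E
```

```text
16.35 [ 324.4 -123.   299.5] [ 0.3 -0.4 -0. ]
scene exp [316.4 154.7] [[316.2, 156.3, 496, 528.7, 53.9, 150.0], [310.5, 172.3, 1079, 568.6, -9.1, 150.0]]
[[303.2, 152.3], [329.8, 157.2]]
side exp [368.7 201.1] [[348.8, 209.7, 216, 576.8, 58.7, 150.0], [368.4, 202.1, 106, 526.1, 62.1, 150.0]]
[[377.2, 191.8], [359.9, 210.7]]
lip exp [523.8  60.1]
scene 240 265 changed px 28
scene 310 240 changed px 0
scene 395 195 changed px 0
side 212 125 changed px 0
side 233 195 changed px 0
side 255 275 changed px 0
```

The lip is within about 1.5 px of its shut position in both views. No bystander moved; the 28 changed pixels near the bottle lie in a region that touches the rotor's old spot. Handing in.

```bash
python3 -c "
from rig import finish_job
print(finish_job())"
```

```text
the job is handed in; nothing more can be done
None
```

The rotor is fully home on the drive shaft, the lid is shut, and the job is handed in at about 16.5 s of the 67 s. I gripped the hub, turned the rotor -20.2° so its keyways (55.2°) met the teeth (34.9°), lowered it until it touched the seat, let go, and pushed the lid down from behind.

**Checks that agreed:**
- **Rotor:** there was no resistance at the teeth. First contact came at an underside height of about 67 mm, and the press there was about 17 N. After release, all 12 tube holes matched the home height and the 35° tooth angle.
- **Lid:** it stopped firmly at 152.9 mm, where 153 is shut, with a push of about 20 N. The lip was within 1.6 px of its shut position in both fixed views. I checked this by numbers only, as I had used all 12 picture views.
- **Other things on the bench:** there was no image change in five of six regions. The bottle's region in the scene view showed 28 changed pixels. I put these down to the rotor having left the spot beside it, since the side view showed no change, but I did not look at a picture to confirm.

My first two move calls were refused because they lacked some of the required fields; nothing moved.

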